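# Reverse the spice row into the new rack

### The arm

A 6-joint arm with a two-finger parallel gripper is mounted at the origin on the work surface. World frame = base frame: x ahead of the robot, y to its left, z up, the work surface at z = 0. Lengths are in m, angles in rad, forces in N, time in s.
With the tool pointing down it reaches from about 0.325 to 0.775 m from the base axis. Payload 5.5 kg.
Tool frame: the origin (TCP) lies between the finger pads; the fingertips stand 22 mm ahead of it and the grasp point (between the pads) lies 3 mm ahead of it; z points along the fingers, y is the line along which they close (so a half turn about z gives the same grasp; the last joint's range is limited). The gripper opens to 88 mm and grips with 3 to 60 N. Pads are 20 mm wide; open, the fingers measure 115 mm over their backs; the gripper's body (75 mm by 178 mm) begins 61 mm behind the grasp point.
Start: joints at [-1.355, 0.091, 1.231, -0, 1.82, -0.057], TCP at [0.162, -0.578, 0.245] pointing down, gripper open.
Joint ranges: [-2.87, 2.87], [-0.86, 2.18], [0.17, 2.46], [-1.51, 4.65], [0.06, 2.69], [-2.65, 2.65]. Speed limits (rad/s): [2.57, 2.57, 3.01, 3.14, 3.14, 3.14].

### API

Orientations are given as a unit quaternion [w, x, y, z].
In Python, from workcell import state, grab_frame, finish_job, search_frame gives the robot as it stands.
- The arm moves only by the shell command python3 -m crank 'ROWS' [FORCE]. ROWS is a JSON object of lists of equal length, an entry for each row: "xyz": the shift along the tool's x, y, z normalised to -1 to 1, where 1 is 30 cm, a list of three; "rotation": the turn, a rotation vector about the tool's x, y, z normalised to -1 to 1, where 1 is 120 degrees, a list of three; "grip": the gripper command: -1 is fully open, 1 is shut, values between are in proportion. A call has 1 to 20 rows; each row is the pose to reach, as a shift and turn from the pose commanded when the call began, along the tool's axes at that moment; what a row does not reach only later rows make up. A row lasts 1/10 s, in which the tool goes at most 50 mm and 8.59 degrees, less where a joint would pass 70% of its speed; a pose out of reach is approached as far as the arm can. A call with a number of a shift or a turn outside -1 to 1 is refused whole. A call with a gripper value outside its range is refused whole. The fingers move at their own pace and stop on an object; FORCE is the grip in N (left out, the last holds). Time passes only in rows, so rows that repeat a pose let the fingers close. It gives the time, the measured TCP pose, the force, the opening and the grip force at its end, in the units of the state.
- state(): the state, without advancing time (a new reading comes with each control period).
- grab_frame(name): name is "scene" or "top" or "wrist"; returns a dict with "frame" (384x512x3 uint8, red, green, blue), "K" (3x3 intrinsics, pixels), "position" and "orientation" of the camera in the world. Camera axes: x right, y up, looking along -z (the intrinsics and any distortion apply to the point x, -y, -z); pixel columns grow to the right and rows downward; lengths in m; the calibration is good to about 2 mm. The wrist camera is an equidistant fisheye: a pixel r from the principal point sees the ray r / f radians off the axis. A picture is of the moment at which its call begins. There is no depth.
- finish_job(): hands the job in; it is judged then, once.
Trained networks look in a picture, given as the dict that the camera call returned (one of the last four; its "shot" number tells which), for a name from the list of things; names that differ only in an ending like _2 or _b are one class to them, and where a whole thing is asked for, a point or a joint stands for the part that bears it (a point fixed in the world has none). Each returns a list of dicts, best first, with "conf" (0 to 1); they miss things now and then, are a little off and sometimes report something else, mostly with a low value. They report only what shows in the picture. A call takes as long as a camera call.
- search_frame(query, picture): "box" ([left, top, right, bottom] in pixels, round what is visible of it).
The state is a dict: "time": time; "joints": joint angles; "dq": joint speeds; "tau": joint torques, N m; "ee_pos": TCP position; "ee_rot": TCP orientation; "force": force on the tool from outside, world axes, zero at the start; "torque": the same for the moment, N m; "finger_gap": opening from 0.0 (shut) to 1.0 (fully open); "gripper_force": force on a finger pad.
Only numpy, scipy, OpenCV 4.12 (cv2) and the standard library are available. Lean on these libraries where they do the work, as an engineer would, in place of code of your own. Each camera call takes 0.05 s, during which the arm holds its last target. There are 200 camera calls.

### The job

Move all four spice jars from the coloured trays of the old rack into the pockets of the white rack, one jar to a pocket, in reverse order: seen from the robot, the jar that starts at the left end goes to the right end of the white rack, the next one beside it, and so on to the last at the left end. Keep the jars upright all the way, stand each one flat inside its pocket, and leave the glass bowl where it is.

Things in the scene. Friction and masses are not known exactly. Their poses are not given: they have to be found in the camera images.
- jar_red: loose glass spice jar with a red lid: an upright cylinder 40 mm in diameter and 85 mm tall, lid (top 19 mm) of the same diameter, about 0.12 kg; starts in the tray of its lid's colour; origin at the centre of its underside, z up
- jar_yellow: loose glass spice jar with a yellow lid: an upright cylinder 40 mm in diameter and 85 mm tall, lid (top 19 mm) of the same diameter, about 0.12 kg; starts in the tray of its lid's colour; origin at the centre of its underside, z up
- jar_green: loose glass spice jar with a green lid: an upright cylinder 40 mm in diameter and 85 mm tall, lid (top 19 mm) of the same diameter, about 0.12 kg; starts in the tray of its lid's colour; origin at the centre of its underside, z up
- jar_blue: loose glass spice jar with a blue lid: an upright cylinder 40 mm in diameter and 85 mm tall, lid (top 19 mm) of the same diameter, about 0.12 kg; starts in the tray of its lid's colour; origin at the centre of its underside, z up
- tray_red: fixed red open tray of the old rack, 66 mm square, 16 mm high, walls and floor 4 mm thick; origin at the centre of its underside, 8 mm above the bench. Four trays stand 75 mm apart in a straight row on a black base (85 x 320 mm, end plates 22 mm high), in any colour order; y runs along the row to the robot's left, x away from the robot
- tray_yellow: fixed yellow open tray of the old rack, 66 mm square, 16 mm high, walls and floor 4 mm thick; origin at the centre of its underside, 8 mm above the bench. Four trays stand 75 mm apart in a straight row on a black base (85 x 320 mm, end plates 22 mm high), in any colour order; y runs along the row to the robot's left, x away from the robot
- tray_green: fixed green open tray of the old rack, 66 mm square, 16 mm high, walls and floor 4 mm thick; origin at the centre of its underside, 8 mm above the bench. Four trays stand 75 mm apart in a straight row on a black base (85 x 320 mm, end plates 22 mm high), in any colour order; y runs along the row to the robot's left, x away from the robot
- tray_blue: fixed blue open tray of the old rack, 66 mm square, 16 mm high, walls and floor 4 mm thick; origin at the centre of its underside, 8 mm above the bench. Four trays stand 75 mm apart in a straight row on a black base (85 x 320 mm, end plates 22 mm high), in any colour order; y runs along the row to the robot's left, x away from the robot
- new_rack: fixed white rack, 74 (x) by 308 mm (y), 16 mm high, before or beyond the old rack, the rows about 170 mm apart. Origin at the centre of its underside, on the bench; y runs along the row to the robot's left, x away from the robot. Four pockets, 66 mm square, each with a grey disc; centres at x = 0, y = -112.5, -37.5, 37.5, 112.5 mm; floor 4 mm above the bench
- bowl: loose frosted glass bowl, 130 mm across, 60 mm high, 0.4 kg, standing to the robot's left of the racks; origin at the centre of its underside. A bystander, to be left standing where it is

How it is judged:
By the outcome, as a careful person would: the job done as asked, in the order asked, and still so for the second after the job is handed in, with the robot touching nothing.
It also fails if it takes over 93 s, if anything falls off the work surface, if the arm or the gripper's body presses on something with over 40 N, if the wrist force passes 120 N, or if a joint passes its speed limit or range.

## Working session

There is one attempt and no reset: what is moved stays moved. The work goes in short steps, Python scripts to look and compute and a shell command to move; the robot and the scene stay as the last step left them, time stands still between calls to the robot, and variables do not carry over. Pictures are saved under pics/ and viewed, at most 14 in all, crops included, and the job is handed in when it is done.

```bash
mkdir -p pics; ls; python3 - <<'E'
from workcell import *
import cv2,json
s=state();print({k:s[k] for k in('time','ee_pos','ee_rot','finger_gap')})
for n in('top','scene'):
    p=grab_frame(n);cv2.imwrite(f'pics/{n}0.png',p['frame'][:,:,::-1]);print(n,p['K'],p['position'],p['orientation'],[k for k in p])
    for q in('jar_red','jar_yellow','jar_green','jar_blue','tray_red','tray_yellow','tray_green','tray_blue','new_rack','bowl'):
        print(q,[( [round(v) for v in d['box']],round(d['conf'],2)) for d in search_frame(q,p)[:2]])
E
```

```text
pics
{'time': 0.0, 'ee_pos': array([ 0.16162837, -0.57755361,  0.24352694]), 'ee_rot': array([-9.59497978e-04,  9.90708097e-01,  1.36001992e-01, -6.73873488e-05]), 'finger_gap': 0.9995329165316426}
top [[390.24705405   0.         259.65142203]
 [  0.         390.24705405 192.78394721]
 [  0.           0.           1.        ]] [0.48203011 0.12570045 0.95085436] [ 0.71185146  0.02233653 -0.02886609 -0.70138102] ['frame', 'K', 'position', 'orientation', 'shot']
jar_red [([306, 146, 328, 171], 0.71), ([273, 146, 294, 165], 0.47)]
jar_yellow [([244, 140, 256, 170], 0.75)]
jar_green [([273, 147, 294, 165], 0.61), ([306, 145, 331, 170], 0.57)]
jar_blue [([210, 137, 233, 160], 0.81)]
tray_red [([298, 145, 330, 175], 0.79)]
tray_yellow [([238, 145, 268, 172], 0.95)]
tray_green [([273, 138, 298, 172], 0.67)]
tray_blue [([213, 135, 238, 168], 0.89)]
new_rack [([224, 203, 354, 252], 0.9)]
bowl [([92, 110, 147, 163], 0.97)]
scene [[477.91890801   0.         260.8058043 ]
 [  0.         477.91890801 196.36714377]
 [  0.           0.           1.        ]] [1.38463635 0.19057236 1.02119632] [0.64656292 0.23692935 0.25148029 0.68013126] ['frame', 'K', 'position', 'orientation', 'shot']
jar_red [([189, 198, 208, 232], 0.7)]
jar_yellow [([246, 205, 264, 236], 0.59)]
jar_green [([222, 199, 233, 232], 0.72)]
jar_blue [([277, 204, 292, 238], 0.87)]
tray_red [([182, 211, 213, 239], 0.68)]
tray_yellow [([243, 217, 271, 239], 0.66)]
tray_green [([213, 212, 245, 237], 0.64), ([184, 212, 213, 235], 0.62)]
tray_blue [([273, 221, 296, 245], 0.8), ([175, 162, 286, 199], 0.4)]
new_rack [([174, 164, 285, 201], 0.56)]
bowl [([356, 213, 407, 260], 0.7)]
```

```bash
python3 - <<'E'
import cv2
t=cv2.imread('pics/top0.png')
cv2.imwrite('pics/topc.png',cv2.resize(t[100:270,80:370],None,fx=2.75,fy=2.75,interpolation=cv2.INTER_CUBIC))
s=cv2.imread('pics/scene0.png')
cv2.imwrite('pics/scenec.png',cv2.resize(s[140:280,160:420],None,fx=3,fy=3,interpolation=cv2.INTER_CUBIC))
E
```

```text
(no output)
```

View pics/topc.png

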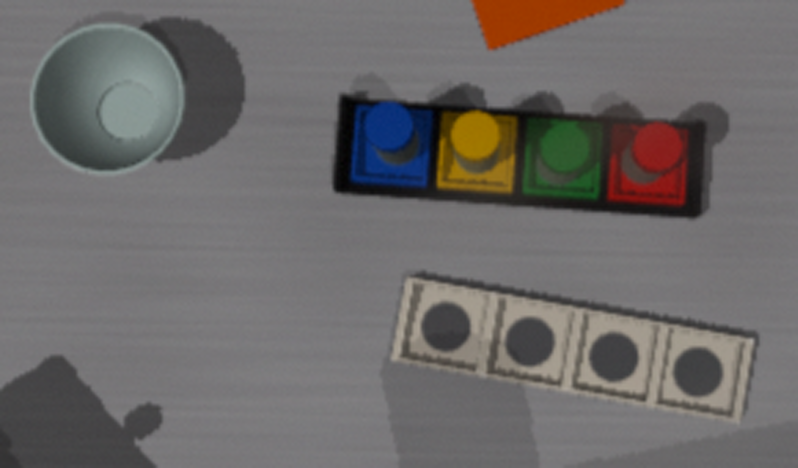

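View pics/scenec.png

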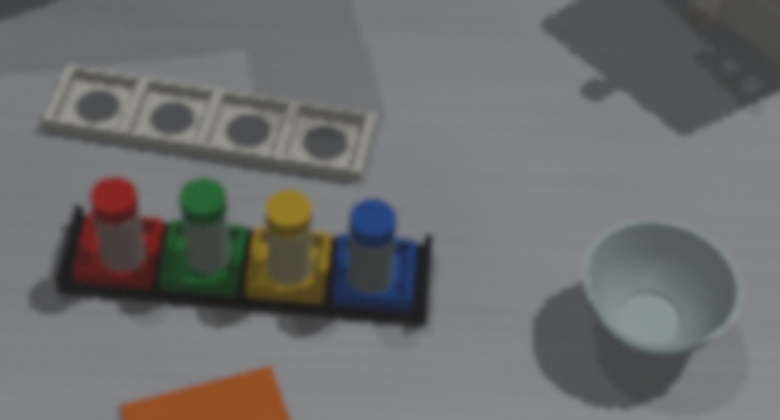

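The top view (the crop is x2.75, offset 80,100) shows the jars from left to right as blue (388,127), yellow (474,136), green (566,146) and red (658,146). The white rack is nearer the robot, with its discs at (446,327), (529,342), (613,356) and (697,372). The scene view (x3, offset 160,140) shows the same order mirrored.

```bash
cat >h.py <<'E'
import numpy as np, cv2
from scipy.spatial.transform import Rotation as R
from scipy.optimize import least_squares
from workcell import *
def rot(q): return R.from_quat(np.roll(q,-1)).as_matrix()
def ray(p,u,v):
    K=p['K']; return rot(p['orientation'])@np.array([(u-K[0,2])/K[0,0],-(v-K[1,2])/K[1,1],-1])
def onz(p,u,v,z):
    d=ray(p,u,v);o=np.array(p['position']); return o+d*(z-o[2])/d[2]
def go(x,y,z,phi,s=None):
    "shift & turn (normalised) from current pose; z of grasp point; phi=direction of tool x, deg"
    s=s or state(); M=rot(s['ee_rot'])
    T=R.from_euler('z',phi,degrees=True).as_matrix()@np.diag([1,-1,-1])
    d=M.T@(np.array([x,y,z+.003])-s['ee_pos'])
    return np.round(d/.3,3),np.round(R.from_matrix(M.T@T).as_rotvec(degrees=True)/120,3)
E
python3 - <<'E'
from h import *
t=grab_frame('top');s=grab_frame('scene')
L=dict(b=(388,127),y=(474,136),g=(566,146),r=(658,146));S=dict(b=(372,214),y=(289,207),g=(203,194),r=(115,193))
for k in L:
    print(k,onz(t,L[k][0]/2.75+80,L[k][1]/2.75+100,.097).round(4),onz(s,S[k][0]/3+160,S[k][1]/3+140,.097).round(4))
D=[(446,327),(529,342),(613,356),(697,372)];E=[(325,142),(248,130),(173,117),(97,105)]
P=[onz(t,a/2.75+80,b/2.75+100,.004) for a,b in D];Q=[onz(s,a/3+160,b/3+140,.004) for a,b in E]
for a,b in zip(P,Q): print(a.round(4),b.round(4))
for X in(P,Q):
    d=X[0]-X[3];print('rack yaw of y',np.degrees(np.arctan2(d[1],d[0])),np.linalg.norm(d))
# trays at z~.024 corners (top): row centres
for c in [(345,143),(697,168)]: print('base end mid',onz(t,c[0]/2.75+80,c[1]/2.75+100,.02).round(4))
E
```

```text
b [0.646 0.205 0.097] [0.6443 0.2071 0.097 ]
y [0.6398 0.1358 0.097 ] [0.6403 0.1383 0.097 ]
g [0.6329 0.0617 0.097 ] [0.6299 0.0658 0.097 ]
r [ 0.6341 -0.0124  0.097 ] [ 0.6324 -0.0078  0.097 ]
[0.4868 0.1588 0.004 ] [0.4847 0.1625 0.004 ]
[0.4747 0.0856 0.004 ] [0.4731 0.0885 0.004 ]
[0.4635 0.0115 0.004 ] [0.4598 0.0151 0.004 ]
[ 0.4505 -0.0625  0.004 ] [ 0.4477 -0.0602  0.004 ]
rack yaw of y 80.69151542995549 0.2242557816536367
rack yaw of y 80.56730954582603 0.22578909955987786
base end mid [0.6461 0.2494 0.02  ]
base end mid [ 0.6289 -0.0592  0.02  ]
```

```bash
python3 -c "
from h import *
print(go(.40,-.35,.22,90))"
```

```text
(array([ 0.97 , -0.517,  0.072]), array([-0.  , -0.  , -0.62]))
```

```bash
python3 -m crank '{"xyz":[[0.97,-0.517,0.072],[0.97,-0.517,0.072],[0.97,-0.517,0.072],[0.97,-0.517,0.072],[0.97,-0.517,0.072],[0.97,-0.517,0.072],[0.97,-0.517,0.072],[0.97,-0.517,0.072],[0.97,-0.517,0.072],[0.97,-0.517,0.072],[0.97,-0.517,0.072],[0.97,-0.517,0.072],[0.97,-0.517,0.072],[0.97,-0.517,0.072]],"rotation":[[0,0,-0.62],[0,0,-0.62],[0,0,-0.62],[0,0,-0.62],[0,0,-0.62],[0,0,-0.62],[0,0,-0.62],[0,0,-0.62],[0,0,-0.62],[0,0,-0.62],[0,0,-0.62],[0,0,-0.62],[0,0,-0.62],[0,0,-0.62]],"grip":[-1,-1,-1,-1,-1,-1,-1,-1,-1,-1,-1,-1,-1,-1]}' 25; python3 -c "
from h import *
print(state()['joints'],go(.645,.206,.20,90))"
```

```text
time: 2.6
ee_pos: [0.3999, -0.3503, 0.2231]
ee_rot: [0.0, 0.707, 0.707, 0.0]
force: [-0.1, 0.2, -0.5]
finger_gap: 1.0
gripper_force: 0.0
[-7.83279048e-01 -9.64167521e-02  1.45602738e+00  2.43803477e-05
  1.78196022e+00 -7.82620998e-01] (array([1.855, 0.816, 0.067]), array([ 0., -0., -0.]))
```

```bash
python3 -m crank '{"xyz":[[0.93,0.41,0],[0.93,0.41,0],[0.93,0.41,0],[0.93,0.41,0],[0.93,0.41,0],[0.93,0.41,0],[0.93,0.41,0]],"rotation":[[0,0,0],[0,0,0],[0,0,0],[0,0,0],[0,0,0],[0,0,0],[0,0,0]],"grip":[-1,-1,-1,-1,-1,-1,-1]}'
python3 -m crank '{"xyz":[[0.925,0.406,0.067],[0.925,0.406,0.067],[0.925,0.406,0.067],[0.925,0.406,0.067],[0.925,0.406,0.067],[0.925,0.406,0.067],[0.925,0.406,0.067],[0.925,0.406,0.067],[0.925,0.406,0.067],[0.925,0.406,0.067]],"rotation":[[0,0,0],[0,0,0],[0,0,0],[0,0,0],[0,0,0],[0,0,0],[0,0,0],[0,0,0],[0,0,0],[0,0,0]],"grip":[-1,-1,-1,-1,-1,-1,-1,-1,-1,-1]}'; python3 -c "
from h import *
p=grab_frame('wrist');cv2.imwrite('pics/w1.png',cv2.cvtColor(p['frame'],4));print(p['K'],p['position'],p['orientation'],go(.645,.206,.067,90))"
```

```text
time: 3.3
ee_pos: [0.5242, -0.0663, 0.2228]
ee_rot: [-0.001, 0.705, 0.709, 0.001]
force: [-0.7, -0.1, 0.2]
finger_gap: 1.001
gripper_force: 0.0
time: 4.3
ee_pos: [0.6447, 0.2047, 0.2041]
ee_rot: [0.001, 0.708, 0.707, 0.0]
force: [-1.2, -0.5, -0.7]
finger_gap: 0.998
gripper_force: 0.0
[[297.31863964   0.         255.73806589]
 [  0.         297.31863964 190.46791553]
 [  0.           0.           1.        ]] [0.64513457 0.28056448 0.34381056] [ 9.90201834e-01 -1.39634208e-01 -9.68060053e-04 -1.29579743e-03] (array([0.004, 0.   , 0.447]), array([ 0.001, -0.   , -0.001]))
```

View pics/w1.png

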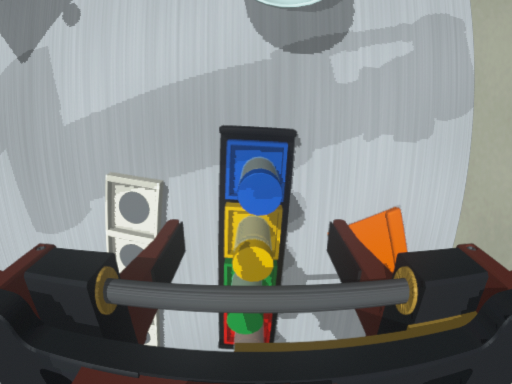

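The wrist view (up is +y, right is +x) shows the blue lid top at about (261,193) and the yellow one at about (252,262). The bowl is well clear at the top.

```bash
cat >>h.py <<'E'
def wz(p,u,v,z):
    K=p['K'];a,b=(u-K[0,2])/K[0,0],(v-K[1,2])/K[1,1];r=np.hypot(a,b);k=np.sin(r)/r
    d=rot(p['orientation'])@np.array([a*k,-b*k,-np.cos(r)]);o=np.array(p['position']);return (o+d*(z-o[2])/d[2]).round(4)
E
python3 -c "
from h import *
p=grab_frame('wrist')
print(wz(p,261,193,.097),wz(p,252,262,.097),wz(p,134,207,.004),wz(p,258,129,.022),wz(p,232,338,.02))
I=cv2.imread('pics/w1.png');cv2.imwrite('pics/w1c.png',cv2.resize(I[120:290,90:310],None,fx=3.4,fy=3.4))
"
```

```text
[0.6501 0.2074 0.097 ] [0.6418 0.1391 0.097 ] [0.4895 0.1613 0.004 ] [0.6483 0.257  0.022 ] [ 0.6103 -0.0378  0.02  ]
```

View pics/w1c.png

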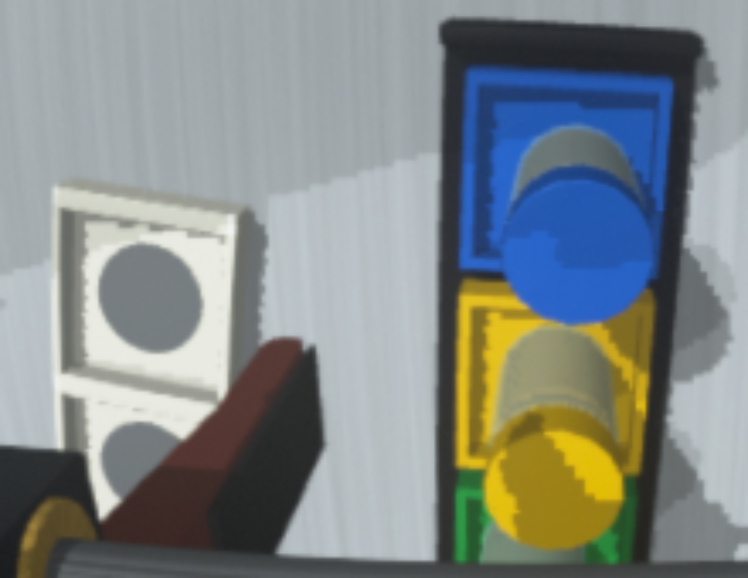

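```bash
python3 -m crank '{"xyz":[[0.004,0.006,0.12],[0.004,0.006,0.24],[0.004,0.006,0.36],[0.004,0.006,0.44],[0.004,0.006,0.48],[0.004,0.006,0.48],[0.004,0.006,0.48],[0.004,0.006,0.48],[0.004,0.006,0.48],[0.004,0.006,0.48],[0.004,0.006,0.48],[0.004,0.006,0.48],[0.004,0.006,0.48],[0.004,0.006,0.48],[0.004,0.006,0.48],[0.004,0.006,0.48]],"rotation":[[0,0,0],[0,0,0],[0,0,0],[0,0,0],[0,0,0],[0,0,0],[0,0,0],[0,0,0],[0,0,0],[0,0,0],[0,0,0],[0,0,0],[0,0,0],[0,0,0],[0,0,0],[0,0,0]],"grip":[-1,-1,-1,-1,-1,-1,-1,0.4,0.5,0.6,1,1,1,1,1,1]}' 25
```

```text
time: 6.0
ee_pos: [0.6465, 0.2078, 0.0589]
ee_rot: [0.0, 0.707, 0.707, 0.0]
force: [0.2, 0.7, -0.1]
finger_gap: 0.454
gripper_force: 25.0
```

```bash
python3 -m crank '{"xyz":[[0,0,-0.06],[0,0,-0.16],[0,0,-0.26],[0,0,-0.36],[0,0,-0.4],[-0.05,-0.04,-0.4],[-0.13,-0.1,-0.4],[-0.22,-0.16,-0.4],[-0.31,-0.23,-0.4],[-0.4,-0.29,-0.4],[-0.49,-0.36,-0.4],[-0.58,-0.43,-0.4],[-0.67,-0.49,-0.4],[-0.76,-0.56,-0.4],[-0.84,-0.62,-0.4],[-0.89,-0.65,-0.4],[-0.897,-0.658,-0.4],[-0.897,-0.658,-0.4],[-0.897,-0.658,-0.4]],"rotation":[[0,0,0],[0,0,0],[0,0,0],[0,0,0],[0,0,0],[0,0,0],[0,0,0],[0,0,0],[0,0,0],[0,0,0],[0,0,0],[0,0,0],[0,0,0],[0,0,0],[0,0,0],[0,0,0],[0,0,0],[0,0,0],[0,0,0]],"grip":[1,1,1,1,1,1,1,1,1,1,1,1,1,1,1,1,1,1,1]}' 25; python3 -c "
from h import *
p=grab_frame('wrist');cv2.imwrite('pics/w2.png',cv2.cvtColor(p['frame'],4));print(go(.449,-.0615,.0495,90))"
```

```text
time: 7.9
ee_pos: [0.4494, -0.0608, 0.1785]
ee_rot: [-0.0, 0.707, 0.707, 0.0]
force: [-0.0, -0.8, -1.0]
finger_gap: 0.45
gripper_force: 25.0
(array([-0.003, -0.001,  0.42 ]), array([-0.   , -0.   ,  0.001]))
```

View pics/w2.png

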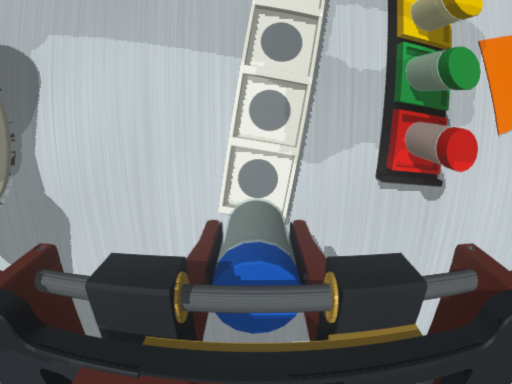

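```bash
python3 -c "
from h import *
p=grab_frame('wrist')
for u,v in[(257,178),(270,110),(281,41),(256,211)]: print(wz(p,u,v,.004))
for u,v in[(456,149),(459,68)]: print(wz(p,u,v,.097))"
```

```text
[ 0.4515 -0.061   0.004 ]
[0.465  0.0124 0.004 ]
[0.4763 0.0868 0.004 ]
[ 0.4504 -0.0992  0.004 ]
[ 0.6269 -0.0102  0.097 ]
[0.6257 0.0618 0.097 ]
```

The wrist view shows the jar upright in the fingers. The right-hand pocket's disc, at (257,178), is directly beneath it.

```bash
python3 -m crank '{"xyz":[[0,0.003,0.06],[0,0.003,0.15],[0,0.003,0.24],[0,0.003,0.32],[0,0.003,0.37],[0,0.003,0.4],[0,0.003,0.415],[0,0.003,0.422],[0,0.003,0.422],[0,0.003,0.422],[0,0.003,0.422],[0,0.003,0.422],[0,0.003,0.422],[0,0.003,0.422],[0,0.003,0.422],[0,0.003,0.422]],"rotation":[[0,0,0],[0,0,0],[0,0,0],[0,0,0],[0,0,0],[0,0,0],[0,0,0],[0,0,0],[0,0,0],[0,0,0],[0,0,0],[0,0,0],[0,0,0],[0,0,0],[0,0,0],[0,0,0]],"grip":[1,1,1,1,1,1,1,1,1,1,0.05,0,-0.5,-1,-1,-1]}' 25; python3 -c "
from h import *
print(go(.641,.138,.20,90))"
```

```text
time: 9.6
ee_pos: [0.4501, -0.0614, 0.0524]
ee_rot: [0.0, 0.707, 0.707, 0.0]
force: [-0.7, -0.3, -1.3]
finger_gap: 0.827
gripper_force: 0.0
(array([ 0.664,  0.637, -0.502]), array([ 0., -0.,  0.]))
```

```bash
python3 -m crank '{"xyz":[[0,0,0],[0,0,-0.1],[0,0,-0.25],[0,0,-0.4],[0,0,-0.5],[0.1,0.1,-0.5],[0.21,0.2,-0.5],[0.32,0.31,-0.5],[0.43,0.41,-0.5],[0.54,0.52,-0.5],[0.62,0.6,-0.5],[0.664,0.637,-0.5],[0.664,0.637,-0.5],[0.664,0.637,-0.5]],"rotation":[[0,0,0],[0,0,0],[0,0,0],[0,0,0],[0,0,0],[0,0,0],[0,0,0],[0,0,0],[0,0,0],[0,0,0],[0,0,0],[0,0,0],[0,0,0],[0,0,0]],"grip":[-1,-1,-1,-1,-1,-1,-1,-1,-1,-1,-1,-1,-1,-1]}' 25; python3 -c "
from h import *
print(go(.641,.138,.0565,90))
for n in('top','wrist'):
    p=grab_frame(n);cv2.imwrite('pics/%s3.png'%n,cv2.cvtColor(p['frame'],4))"
```

```text
time: 11.0
ee_pos: [0.6408, 0.1377, 0.2018]
ee_rot: [-0.0, 0.707, 0.707, -0.001]
force: [-0.2, -0.1, -0.3]
finger_gap: 1.002
gripper_force: 0.0
(array([0.001, 0.001, 0.474]), array([-0.001,  0.   ,  0.   ]))
```

View pics/wrist3.png

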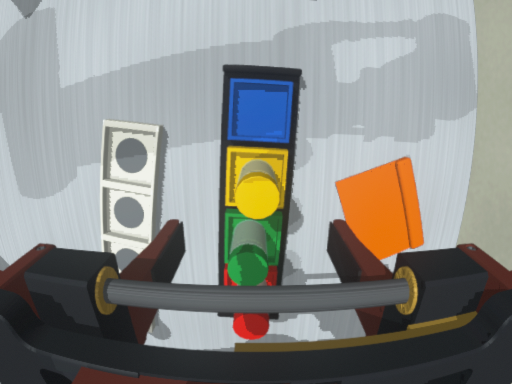

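The yellow lid is centred between the fingers at (258,199), and the blue tray is empty.

```bash
python3 -m crank '{"xyz":[[0.003,0.003,0.12],[0.003,0.003,0.24],[0.003,0.003,0.36],[0.003,0.003,0.44],[0.003,0.003,0.474],[0.003,0.003,0.474],[0.003,0.003,0.474],[0.003,0.003,0.474],[0.003,0.003,0.474],[0.003,0.003,0.474],[0.003,0.003,0.474],[0.003,0.003,0.474],[0.003,0.003,0.474],[0.003,0.003,0.474],[0.003,0.003,0.474],[0.003,0.003,0.474]],"rotation":[[0,0,0],[0,0,0],[0,0,0],[0,0,0],[0,0,0],[0,0,0],[0,0,0],[0,0,0],[0,0,0],[0,0,0],[0,0,0],[0,0,0],[0,0,0],[0,0,0],[0,0,0],[0,0,0]],"grip":[-1,-1,-1,-1,-1,-1,-1,0.4,0.5,0.6,1,1,1,1,1,1]}' 25;  python3 -c "
from h import *
print(go(.463,.013,.17,90))"
```

```text
time: 12.7
ee_pos: [0.6419, 0.1388, 0.0601]
ee_rot: [-0.0, 0.707, 0.707, -0.0]
force: [0.5, 0.0, 0.8]
finger_gap: 0.45
gripper_force: 25.0
(array([-0.419, -0.597, -0.376]), array([-0.,  0.,  0.]))
```

```bash
python3 -m crank '{"xyz":[[0,0,-0.06],[0,0,-0.16],[0,0,-0.26],[0,0,-0.36],[0,0,-0.4],[-0.03,-0.04,-0.4],[-0.08,-0.11,-0.4],[-0.14,-0.19,-0.4],[-0.2,-0.28,-0.4],[-0.26,-0.37,-0.4],[-0.32,-0.46,-0.4],[-0.38,-0.54,-0.4],[-0.41,-0.585,-0.4],[-0.419,-0.597,-0.4],[-0.419,-0.597,-0.4],[-0.419,-0.597,-0.4]],"rotation":[[0,0,0],[0,0,0],[0,0,0],[0,0,0],[0,0,0],[0,0,0],[0,0,0],[0,0,0],[0,0,0],[0,0,0],[0,0,0],[0,0,0],[0,0,0],[0,0,0],[0,0,0],[0,0,0]],"grip":[1,1,1,1,1,1,1,1,1,1,1,1,1,1,1,1]}' 25; python3 -c "
from h import *
p=grab_frame('wrist');cv2.imwrite('pics/w4.png',cv2.cvtColor(p['frame'],4));print(go(.463,.013,.0503,90))"
```

```text
time: 14.3
ee_pos: [0.4633, 0.0133, 0.1797]
ee_rot: [-0.0, 0.707, 0.707, 0.0]
force: [0.5, 0.1, -1.8]
finger_gap: 0.45
gripper_force: 25.0
(array([-0.001, -0.001,  0.422]), array([-0., -0.,  0.]))
```

View pics/w4.png

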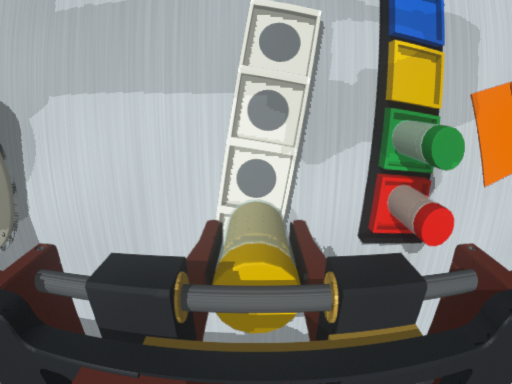

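The yellow jar is held upright over pocket 3, whose disc is at (256,178).

```bash
python3 -m crank '{"xyz":[[0,0,0.06],[0,0,0.15],[0,0,0.24],[0,0,0.32],[0,0,0.37],[0,0,0.4],[0,0,0.415],[0,0,0.422],[0,0,0.422],[0,0,0.422],[0,0,0.422],[0,0,0.422],[0,0,0.422],[0,0,0.422],[0,0,0.422],[0,0,0.422],[0,0,0.422]],"rotation":[[0,0,0],[0,0,0],[0,0,0],[0,0,0],[0,0,0],[0,0,0],[0,0,0],[0,0,0],[0,0,0],[0,0,0],[0,0,0],[0,0,0],[0,0,0],[0,0,0],[0,0,0],[0,0,0],[0,0,0]],"grip":[1,1,1,1,1,1,1,1,1,1,0.05,0,-0.5,-1,-1,-1,-1]}' 25; python3 -c "
from h import *
print(go(.632,.064,.20,90))"
```

```text
time: 16.05
ee_pos: [0.4629, 0.013, 0.0535]
ee_rot: [-0.0, 0.707, 0.707, -0.0]
force: [-0.7, -0.2, -0.3]
finger_gap: 0.915
gripper_force: 0.0
(array([ 0.17 ,  0.564, -0.498]), array([-0.,  0.,  0.]))
```

```bash
python3 -m crank '{"xyz":[[0,0,0],[0,0,-0.1],[0,0,-0.25],[0,0,-0.4],[0,0,-0.5],[0.03,0.1,-0.5],[0.06,0.2,-0.5],[0.09,0.3,-0.5],[0.12,0.4,-0.5],[0.15,0.5,-0.5],[0.17,0.55,-0.5],[0.17,0.564,-0.5],[0.17,0.564,-0.5],[0.17,0.564,-0.5]],"rotation":[[0,0,0],[0,0,0],[0,0,0],[0,0,0],[0,0,0],[0,0,0],[0,0,0],[0,0,0],[0,0,0],[0,0,0],[0,0,0],[0,0,0],[0,0,0],[0,0,0]],"grip":[-1,-1,-1,-1,-1,-1,-1,-1,-1,-1,-1,-1,-1,-1]}' 25; python3 -c "
from h import *
print(go(.632,.064,.0565,90))
p=grab_frame('wrist');cv2.imwrite('pics/w5.png',cv2.cvtColor(p['frame'],4))"
```

```text
time: 17.45
ee_pos: [0.6316, 0.0637, 0.2037]
ee_rot: [-0.0, 0.707, 0.707, -0.0]
force: [0.1, -0.1, 0.1]
finger_gap: 1.0
gripper_force: 0.0
(array([0.001, 0.002, 0.481]), array([-0.,  0.,  0.]))
```

View pics/w5.png

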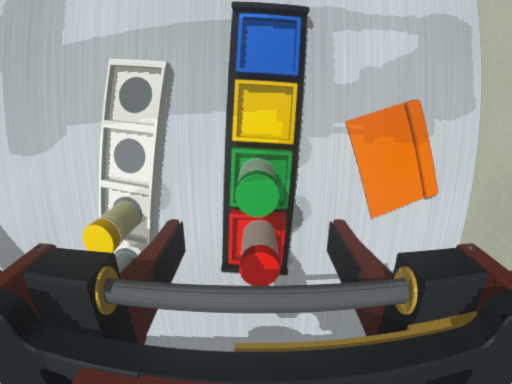

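The green lid is centred at (258,195), and the yellow jar stands in pocket 3 at (103,235). Next I descend and grip green.

```bash
python3 -m crank '{"xyz":[[0.003,0.003,0.12],[0.003,0.003,0.24],[0.003,0.003,0.36],[0.003,0.003,0.44],[0.003,0.003,0.48],[0.003,0.003,0.48],[0.003,0.003,0.48],[0.003,0.003,0.48],[0.003,0.003,0.48],[0.003,0.003,0.48],[0.003,0.003,0.48],[0.003,0.003,0.48],[0.003,0.003,0.48],[0.003,0.003,0.48],[0.003,0.003,0.48],[0.003,0.003,0.48]],"rotation":[[0,0,0],[0,0,0],[0,0,0],[0,0,0],[0,0,0],[0,0,0],[0,0,0],[0,0,0],[0,0,0],[0,0,0],[0,0,0],[0,0,0],[0,0,0],[0,0,0],[0,0,0],[0,0,0]],"grip":[-1,-1,-1,-1,-1,-1,-1,0.4,0.5,0.6,1,1,1,1,1,1]}' 25;  python3 -c "
from h import *
print(wz(grab_frame('wrist'),0,0,0)[:0],go(.475,.087,.17,90))"
```

```text
time: 19.1
ee_pos: [0.6329, 0.065, 0.0595]
ee_rot: [-0.0, 0.707, 0.707, -0.0]
force: [0.1, 0.7, 0.6]
finger_gap: 0.456
gripper_force: 25.0
[] (array([ 0.074, -0.526, -0.378]), array([-0.,  0.,  0.]))
```

```bash
python3 -m crank '{"xyz":[[0,0,-0.06],[0,0,-0.16],[0,0,-0.26],[0,0,-0.36],[0,0,-0.4],[0.005,-0.04,-0.4],[0.01,-0.11,-0.4],[0.02,-0.19,-0.4],[0.03,-0.28,-0.4],[0.045,-0.37,-0.4],[0.06,-0.45,-0.4],[0.07,-0.51,-0.4],[0.074,-0.526,-0.4],[0.074,-0.526,-0.4],[0.074,-0.526,-0.4]],"rotation":[[0,0,0],[0,0,0],[0,0,0],[0,0,0],[0,0,0],[0,0,0],[0,0,0],[0,0,0],[0,0,0],[0,0,0],[0,0,0],[0,0,0],[0,0,0],[0,0,0],[0,0,0]],"grip":[1,1,1,1,1,1,1,1,1,1,1,1,1,1,1]}' 25; python3 -c "
from h import *
print(go(.475,.087,.0497,90))"
```

```text
time: 20.65
ee_pos: [0.4756, 0.087, 0.1791]
ee_rot: [-0.0, 0.707, 0.707, -0.0]
force: [-0.7, 0.2, -1.2]
finger_gap: 0.454
gripper_force: 25.0
(array([ 0.   , -0.002,  0.421]), array([-0.,  0.,  0.]))
```

```bash
python3 -m crank '{"xyz":[[0,0,0.06],[0,0,0.15],[0,0,0.24],[0,0,0.32],[0,0,0.37],[0,0,0.4],[0,0,0.415],[0,0,0.422],[0,0,0.422],[0,0,0.422],[0,0,0.422],[0,0,0.422],[0,0,0.422],[0,0,0.422],[0,0,0.422],[0,0,0.422],[0,0,0.422]],"rotation":[[0,0,0],[0,0,0],[0,0,0],[0,0,0],[0,0,0],[0,0,0],[0,0,0],[0,0,0],[0,0,0],[0,0,0],[0,0,0],[0,0,0],[0,0,0],[0,0,0],[0,0,0],[0,0,0],[0,0,0]],"grip":[1,1,1,1,1,1,1,1,1,1,0.05,0,-0.5,-1,-1,-1,-1]}' 25; python3 -c "
from h import *
print(go(.632,-.010,.20,90))"
```

```text
time: 22.35
ee_pos: [0.4752, 0.0871, 0.0529]
ee_rot: [-0.0, 0.707, 0.707, -0.0]
force: [-0.0, -0.6, 0.6]
finger_gap: 0.918
gripper_force: 0.0
(array([-0.324,  0.523, -0.5  ]), array([-0., -0.,  0.]))
```

```bash
python3 -m crank '{"xyz":[[0,0,0],[0,0,-0.1],[0,0,-0.25],[0,0,-0.4],[0,0,-0.5],[-0.06,0.1,-0.5],[-0.12,0.2,-0.5],[-0.18,0.3,-0.5],[-0.24,0.4,-0.5],[-0.3,0.48,-0.5],[-0.324,0.523,-0.5],[-0.324,0.523,-0.5],[-0.324,0.523,-0.5]],"rotation":[[0,0,0],[0,0,0],[0,0,0],[0,0,0],[0,0,0],[0,0,0],[0,0,0],[0,0,0],[0,0,0],[0,0,0],[0,0,0],[0,0,0],[0,0,0]],"grip":[-1,-1,-1,-1,-1,-1,-1,-1,-1,-1,-1,-1,-1]}' 25; python3 -c "
from h import *
print(go(.632,-.010,.0565,90))
p=grab_frame('wrist');cv2.imwrite('pics/w6.png',cv2.cvtColor(p['frame'],4))"
```

```text
time: 23.65
ee_pos: [0.6318, -0.0099, 0.2025]
ee_rot: [-0.0, 0.707, 0.707, -0.0]
force: [0.3, 0.3, -0.1]
finger_gap: 1.004
gripper_force: 0.0
(array([-0.001,  0.001,  0.477]), array([-0.001, -0.   ,  0.   ]))
```

View pics/w6.png

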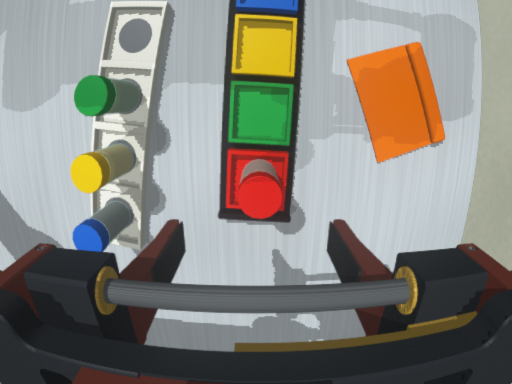

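Green, yellow and blue stand in their pockets. The red lid is at (261,197), about 2 mm to +x.

```bash
python3 -m crank '{"xyz":[[0,0.007,0.12],[0,0.007,0.24],[0,0.007,0.36],[0,0.007,0.44],[0,0.007,0.477],[0,0.007,0.477],[0,0.007,0.477],[0,0.007,0.477],[0,0.007,0.477],[0,0.007,0.477],[0,0.007,0.477],[0,0.007,0.477],[0,0.007,0.477],[0,0.007,0.477],[0,0.007,0.477],[0,0.007,0.477]],"rotation":[[0,0,0],[0,0,0],[0,0,0],[0,0,0],[0,0,0],[0,0,0],[0,0,0],[0,0,0],[0,0,0],[0,0,0],[0,0,0],[0,0,0],[0,0,0],[0,0,0],[0,0,0],[0,0,0]],"grip":[-1,-1,-1,-1,-1,-1,-1,0.4,0.5,0.6,1,1,1,1,1,1]}' 25;  python3 -c "
from h import *
print(go(.487,.161,.17,90))"
```

```text
time: 25.3
ee_pos: [0.6343, -0.0101, 0.0598]
ee_rot: [0.0, 0.707, 0.707, 0.0]
force: [0.2, 0.1, -0.0]
finger_gap: 0.454
gripper_force: 25.0
(array([ 0.57 , -0.491, -0.377]), array([0., 0., 0.]))
```

```bash
python3 -m crank '{"xyz":[[0,0,-0.06],[0,0,-0.16],[0,0,-0.26],[0,0,-0.36],[0,0,-0.4],[0.04,-0.03,-0.4],[0.11,-0.09,-0.4],[0.18,-0.16,-0.4],[0.26,-0.23,-0.4],[0.34,-0.3,-0.4],[0.42,-0.37,-0.4],[0.5,-0.43,-0.4],[0.55,-0.475,-0.4],[0.57,-0.491,-0.4],[0.57,-0.491,-0.4],[0.57,-0.491,-0.4]],"rotation":[[0,0,0],[0,0,0],[0,0,0],[0,0,0],[0,0,0],[0,0,0],[0,0,0],[0,0,0],[0,0,0],[0,0,0],[0,0,0],[0,0,0],[0,0,0],[0,0,0],[0,0,0],[0,0,0]],"grip":[1,1,1,1,1,1,1,1,1,1,1,1,1,1,1,1]}' 25; python3 -c "
from h import *
print(go(.487,.161,.05,90))"
```

```text
time: 26.9
ee_pos: [0.4868, 0.1605, 0.1789]
ee_rot: [-0.0, 0.707, 0.707, -0.001]
force: [-0.2, -0.3, -1.5]
finger_gap: 0.451
gripper_force: 25.0
(array([0.002, 0.001, 0.42 ]), array([-0.,  0.,  0.]))
```

```bash
python3 -m crank '{"xyz":[[0,0,0.06],[0,0,0.15],[0,0,0.24],[0,0,0.32],[0,0,0.37],[0,0,0.4],[0,0,0.415],[0,0,0.421],[0,0,0.421],[0,0,0.421],[0,0,0.421],[0,0,0.421],[0,0,0.421],[0,0,0.421],[0,0,0.421],[0,0,0.421],[0,0,0.421],[0,0,0.421]],"rotation":[[0,0,0],[0,0,0],[0,0,0],[0,0,0],[0,0,0],[0,0,0],[0,0,0],[0,0,0],[0,0,0],[0,0,0],[0,0,0],[0,0,0],[0,0,0],[0,0,0],[0,0,0],[0,0,0],[0,0,0],[0,0,0]],"grip":[1,1,1,1,1,1,1,1,1,1,0.05,0,-0.5,-1,-1,-1,-1,-1]}' 25
python3 -m crank '{"xyz":[[0,0,-0.1],[0,0,-0.25],[0,0,-0.4],[0,0,-0.55],[-0.15,0,-0.6],[-0.3,0,-0.6],[-0.45,0,-0.6],[-0.6,-0.1,-0.6],[-0.75,-0.1,-0.6],[-0.9,-0.1,-0.6],[-0.98,-0.1,-0.6],[-0.98,-0.1,-0.6]],"rotation":[[0,0,0],[0,0,0],[0,0,0],[0,0,0],[0,0,0],[0,0,0],[0,0,0],[0,0,0],[0,0,0],[0,0,0],[0,0,0],[0,0,0]],"grip":[-1,-1,-1,-1,-1,-1,-1,-1,-1,-1,-1,-1]}' 25
python3 -m crank '{"xyz":[[-0.15,0,0],[-0.3,0,0],[-0.45,0,0],[-0.6,0,0],[-0.7,0,0],[-0.7,0,0],[-0.7,0,0]],"rotation":[[0,0,0],[0,0,0],[0,0,0],[0,0,0],[0,0,0],[0,0,0],[0,0,0]],"grip":[-1,-1,-1,-1,-1,-1,-1]}' 25
python3 -c "
from h import *
a=grab_frame('top')['frame'][90:280,70:370];b=grab_frame('scene')['frame'][130:300,150:450]
cv2.imwrite('pics/end.png',cv2.cvtColor(cv2.resize(np.vstack([a,b]),None,fx=1.65,fy=1.65,interpolation=2),4))"
```

```text
time: 28.7
ee_pos: [0.4868, 0.1609, 0.0535]
ee_rot: [-0.0, 0.707, 0.707, -0.0]
force: [-0.2, 0.3, 0.3]
finger_gap: 0.984
gripper_force: 0.0
time: 29.9
ee_pos: [0.4565, -0.1358, 0.2332]
ee_rot: [-0.0, 0.709, 0.706, -0.0]
force: [-0.2, -0.4, 0.1]
finger_gap: 0.996
gripper_force: 0.0
time: 30.6
ee_pos: [0.4575, -0.3423, 0.2332]
ee_rot: [-0.001, 0.707, 0.707, 0.0]
force: [-0.3, -0.7, 0.5]
finger_gap: 1.0
gripper_force: 0.0
```

View pics/end.png

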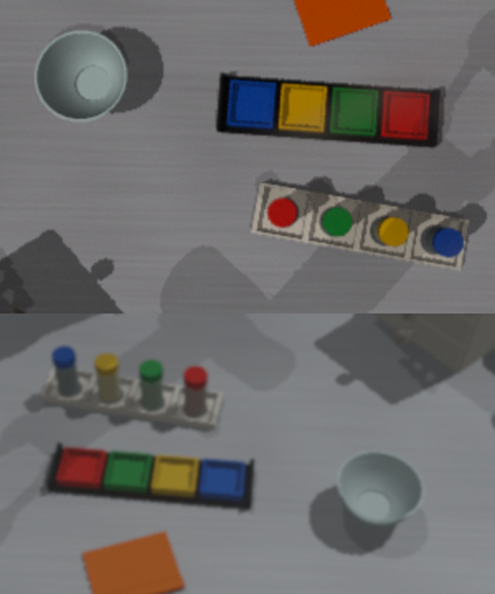

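Both views show all four jars upright in the white rack. From left to right they are red (283,212), green (337,222), yellow (393,232) and blue (447,242). The bowl has not moved and the arm is clear.

```bash
python3 -c "
from workcell import *
print(finish_job())"
```

```text
the job is handed in; nothing more can be done
None
```

All four jars stand upright in the white rack in reverse order (red, green, yellow, blue from the left), the bowl was left where it was, and the job was handed in at about 31 s.

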